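# Set the play of a bench vice's slide and lock it

### The arm

A 6-joint arm with a two-finger parallel gripper is mounted at the origin on the work surface. World frame = base frame: x ahead of the robot, y to its left, z up, the work surface at z = 0. Lengths are in m, angles in degrees, forces in N, time in s.
With the tool pointing down it reaches from about 0.325 to 0.875 m from the base axis. Payload 4.4 kg.
Tool frame: the origin (TCP) lies at the very end of the fingers, on their centre line; the grasp point (between the pads) lies 19 mm behind it; z points along the fingers, y is the line along which they close (so a half turn about z gives the same grasp; the last joint's range is limited). The gripper opens to 85 mm and grips with 20 to 120 N. Pads are 22 mm wide; open, the fingers measure 114 mm over their backs; the gripper's body (76 mm by 85 mm) begins 54 mm behind the grasp point. The pads swing forward as they close: fully open they stand 13 mm farther back than shut.
Start: joints at [-76.633, 11.837, 88.321, -0, 79.842, -8.623], TCP at [0.215, -0.533, 0.231] pointing down, gripper open.
Joint ranges: [-156.59, 156.59], [-49.26, 127.26], [12.9, 141.05], [-63.56, 243.56], [4.71, 150.69], [-161.64, 161.64]. Speed limits (degrees/s): [159.86, 159.86, 180, 180, 180, 180].

### API

Orientations are given as [roll, pitch, yaw] about the fixed x, y, z axes, in that order (R = Rz(yaw) Ry(pitch) Rx(roll)).
In Python, from bench import monitor, imaging, ticket gives the robot as it stands. The module is installed in compiled form; this text tells all that it offers.
- The arm moves only by the tool drive_tool, never from a script. Its argument "motion" is a list of rows, each an object with "claw": the closure, from -1 (fully open) to 1 (shut); "slide": the shift along the tool's x, y, z in units of 0.2 m (1.0 is 0.2 m), a list of three; "roll": the turn about the tool's z in units of pi rad (1.0 is pi rad). In form: [{"claw": claw, "slide": [tx, ty, tz], "roll": roll}, ...]. A call has 1 to 10 rows; each row is the pose to reach, as a shift and turn from the pose commanded when the call began, along the tool's axes at that moment, turning the shorter way round; what a row does not reach only later rows make up. A row lasts 1/8 s, in which the tool goes at most 62.5 mm and 10.7 degrees, less where a joint would pass 70% of its speed; a pose out of reach is approached as far as the arm can. A call with a number of a shift or a turn outside -1 to 1 is refused whole. A call with a gripper value outside its range is refused whole. The fingers move at their own pace and stop on an object; the grip force is fixed at half the most. Time passes only in rows, so rows that repeat a pose let the fingers close. It gives the time, the measured TCP pose, the force, the opening and the grip force at its end, in the units of the state.
- monitor.get_state(): the state, without advancing time (a new reading comes with each control period).
- imaging.camera(name): name is "scene" or "side" or "wrist"; returns a dict with "img" (420x560x3 uint8, red, green, blue), "vertical_fov" (degrees; the focal length in pixels is half the picture's height over the tangent of half this angle, whatever the lens; pixels are square), "cx", "cy" (the principal point, pixels), "k1" (the pictures are not rectified: a ray, as slopes to the right and down, at radius r is drawn at 1 + k1 r^2 times it, then the intrinsics apply), "rvec" (rotation vector, rad) and "tvec" (3), from world to camera coordinates, as OpenCV has them. Camera axes: x right, y down, z forward; pixel columns grow to the right and rows downward; lengths in m; the calibration is good to about 2 mm. A picture is of the moment at which its call begins. There is no depth.
- ticket.finish_job(): hands the job in; it is judged then, once.
The state is a dict: "clock": time; "q": joint angles; "joint_vel": joint speeds; "effort": joint torques, N m; "eef_pos": TCP position; "ee_rot": TCP orientation; "wrist_force": force on the tool from outside, world axes, zero at the start; "torque": the same for the moment, N m; "grip_width": finger opening in m; "gripper_force": force on a finger pad.
Only numpy, scipy, OpenCV 4.12 (cv2) and the standard library are available. Lean on these libraries where they do the work, as an engineer would, in place of code of your own. Each camera call takes 0.05 s, during which the arm holds its last target. There are 200 camera calls.

### The job

The low vice on the bench has too much play in its slide. Turn the adjuster's crank clockwise, as seen from above, until the screw bottoms and is firmly seated, without forcing it; then back it off a quarter of a turn from there, and last swing the lock lever fully across so that the setting holds. Do not turn the crank again, let go of everything, and leave the things lying around the vice alone.

Things in the scene. Friction and masses are not known exactly. Their poses are not given: they have to be found in the camera images.
- vice: Low grey cast vice, fixed; a brown window rail (51 mm wide, 440 long, top at 42) lies in its jaws on its +x side. Origin on the bench under the adjuster screw's upright axis; z up; +y runs along the rail to the lock lever. A round boss (72 mm across, top 75 mm above the bench) holds the screw; base plate 22 mm thick. Place and yaw (up to 0.5 rad) vary.
- crank_axis (a point): On the screw's upright axis, 122 mm above the bench, level with the knob's middle (the screw does not visibly sink). Force along the circle at the knob: 1 N until the crank meets the telltale, then 3 N, till a hard stop, unseen and different each time, 1.5 to 6 rad from the start. 8 to 14 N there seats it well (under 6 N is too little); over 23 N forces it.
- knob_grip (a point): Middle of the crank's black upright knob: round, 22 mm across, 45 tall (98 to 143 mm above the bench, this point at 122), spinning freely on the end of a flat steel crank arm, 60 mm from the axis; arm and hub reach up to 99 mm. It may start anywhere round its circle. Carrying it clockwise (from above) tightens.
- telltale: Brass washer with a pointer (tip 50 mm from the axis, 76 to 83 mm above the bench) under the crank arm. Origin on the bench under the screw's axis, +x along the pointer. Turning clockwise, the arm comes over the pointer and from then on drives it and the screw along; when the crank turns back the pointer stays, so that it shows where the screw bottomed.
- crank (a joint): Angle of the crank arm from the telltale's pointer, rad: 0 with the arm right above the pointer, growing as the crank is turned back (anticlockwise from above), up to 3.6; starts at 0.2 to 0.8. A quarter of a turn is 1.57.
- lock_pivot (a point): Point on the lock lever's upright pivot axis, 140 mm from the screw's axis along the vice's +y, 78 mm above the bench.
- lock_post (a point): Middle of the gripping part of the black round post (16 mm across, 52 to 97 mm above the bench; this point at 78 mm) standing on the end of the steel lock lever, 55 mm from its pivot; the arm below reaches up to 52 mm.
- lock (a joint): Angle of the lock lever, rad: 0 is fully open (arm turned 0.25 rad anticlockwise from the vice's +x), growing anticlockwise as seen from above up to its stop at 1.3, fully across and locked. Starts at 0 to 0.3; stays where it is left; needs about 1.5 N at the post.
- spanner_mid (a point): Bystander: steel open-ended spanner about 180 mm long lying on the bench beyond the vice; this point is near its middle.
- jar_mid (a point): Bystander: screw jar, 60 mm across and 75 mm tall, standing on the vice's -y side; this point is at its middle.
- offcut_mid (a point): Bystander: timber offcut 110 x 45 x 28 mm lying on the vice's -y side; this point is its centre.

How it is judged (in metres and radians):
On the way, in this order (a step that is already met when the one before it is completed fails the run):
1. the screw is bottomed and firmly seated, the lock still open (contact force between telltale and vice above 8 N and value of joint crank below 0.1 rad and value of joint lock below 0.6 rad), for 0.1 s.
2. the crank is backed off a quarter of a turn (75 to 105 degrees), the lock still open (value of joint crank between 1.31 and 1.83 rad and value of joint lock below 0.6 rad), for 0.2 s.
3. the lock lever is fully across (value of joint lock above 1.15 rad), for 0.2 s.
At the end, for the whole second after the job is handed in: The crank stands a quarter of a turn (75 to 105 degrees) back from where the screw bottomed, as the telltale shows; the lock lever is fully across (within 0.15 rad of its stop); the gripper has let go of everything (value of joint crank between 1.31 and 1.83 rad and value of joint lock above 1.15 rad and contact force between the fingers and anything else below 0.5 N); the robot touches nothing.
It fails at once if the screw is forced against its seat (over about 23 N at the knob) (contact force between telltale and vice above 50 N).
It fails at once if the spanner is moved by over 25 mm (distance of spanner_mid from where it was at the start of the episode above 0.025 m).
It fails at once if the jar is moved by over 25 mm (distance of jar_mid from where it was at the start of the episode above 0.025 m).
It fails at once if the offcut is moved by over 25 mm (distance of offcut_mid from where it was at the start of the episode above 0.025 m).
It also fails if it takes over 72 s, if anything falls off the work surface, if the arm or the gripper's body presses on something with over 40 N, if the wrist force passes 120 N, or if a joint passes its speed limit or range.

## Working session

There is one attempt and no reset: what is moved stays moved. The work goes in short steps, Python scripts to look and compute and a tool call to move; the robot and the scene stay as the last step left them, time stands still between calls to the robot, and variables do not carry over. Pictures are saved under pics/ and viewed, at most 10 in all, crops included, and the job is handed in when it is done.

Besides the shell and the picture viewer there is one more tool, called after "Emit:" as name([rows], argument=value, ...), one row to a line, values as JSON. drive_tool: Moves the arm, as the interface text tells. Its arguments: {"type":"object","properties":{"motion":{"type":"array","items":{"type":"object","properties":{"claw":{"type":"number"},"slide":{"type":"array","items":{"type":"number"}},"roll":{"type":"number"}}}}},"required":["motion"]}

```bash
mkdir -p pics; cat > h.py <<'E'
import numpy as np, cv2, pickle
from bench import monitor, imaging
def K(c):
    f=c["img"].shape[0]/2/np.tan(np.radians(c["vertical_fov"])/2)
    return np.array([[f,0,c["cx"]],[0,f,c["cy"]],[0,0,1.]]),np.array([c["k1"],0,0,0,0.])
def ray(c,uv):
    k,d=K(c); p=cv2.undistortPoints(np.array([[uv]],float),k,d)[0,0]
    R=cv2.Rodrigues(np.array(c["rvec"],float))[0]; t=np.array(c["tvec"],float)
    return -R.T@t, R.T@np.array([p[0],p[1],1])
def atz(c,uv,z):
    o,d=ray(c,uv); return o+d*(z-o[2])/d[2]
def tri(cs,uvs):
    A=0;b=0
    for c,uv in zip(cs,uvs):
        o,d=ray(c,uv);d/=np.linalg.norm(d);P=np.eye(3)-np.outer(d,d);A=A+P;b=b+P@o
    return np.linalg.solve(A,b)
def proj(c,p):
    k,d=K(c); return cv2.projectPoints(np.array(p,float).reshape(-1,1,3),np.array(c["rvec"],float),np.array(c["tvec"],float),k,d)[0][:,0]
def snap(names,tag):
    o={}
    for n in names:
        c=imaging.camera(n);o[n]=c;pickle.dump(c,open(f"pics/{tag}_{n}.pkl","wb"))
        cv2.imwrite(f"pics/{tag}_{n}.png",cv2.resize(c["img"][:,:,::-1],(800,600),interpolation=cv2.INTER_CUBIC))
    return o
def load(tag,n): return pickle.load(open(f"pics/{tag}_{n}.pkl","rb"))
E
python3 -c "
from h import *
s=snap(['scene','side'],'a');print(monitor.get_state())
for c in s.values(): print({k:v for k,v in c.items() if k!='img'})"
```

```text
{'clock': 0.1, 'q': array([-7.66316593e+01,  1.18810841e+01,  8.83978532e+01, -2.16044827e-07,
        7.98420579e+01, -8.62267083e+00]), 'joint_vel': array([ 0.02226556, -0.04621176, -0.23032725, -0.02334832,  0.02718792,
        0.06529373]), 'effort': array([-9.09814062e-04, -3.84091258e+01, -2.92547554e+01, -1.74658603e-04,
        4.81596871e-03,  1.06626746e-05]), 'eef_pos': array([ 0.21514534, -0.53248357,  0.2302146 ]), 'ee_rot': array([-1.79880372e+02, -1.81401678e-02,  2.19909926e+01]), 'wrist_force': array([ 0.01925182, -0.419852  ,  0.71816567]), 'torque': array([-0.03373537,  0.00853642,  0.02493753]), 'gripper_force': 0.0, 'grip_width': 0.08568673015519455}
{'vertical_fov': 47.78583928405517, 'cx': 280.2195812309795, 'cy': 212.31071210660733, 'k1': 0.010156448695303782, 'rvec': array([ 1.85967938,  1.94258299, -0.56726841]), 'tvec': array([ 0.05791996, -0.40434724,  1.22202346])}
{'vertical_fov': 43.701722601512174, 'cx': 270.5474812067447, 'cy': 204.15885750292352, 'k1': -0.1494011181175286, 'rvec': array([ 0.20313787, -2.73312168,  1.40872218]), 'tvec': array([0.53664063, 0.13694628, 1.00914528])}
```

View pics/a_scene.png

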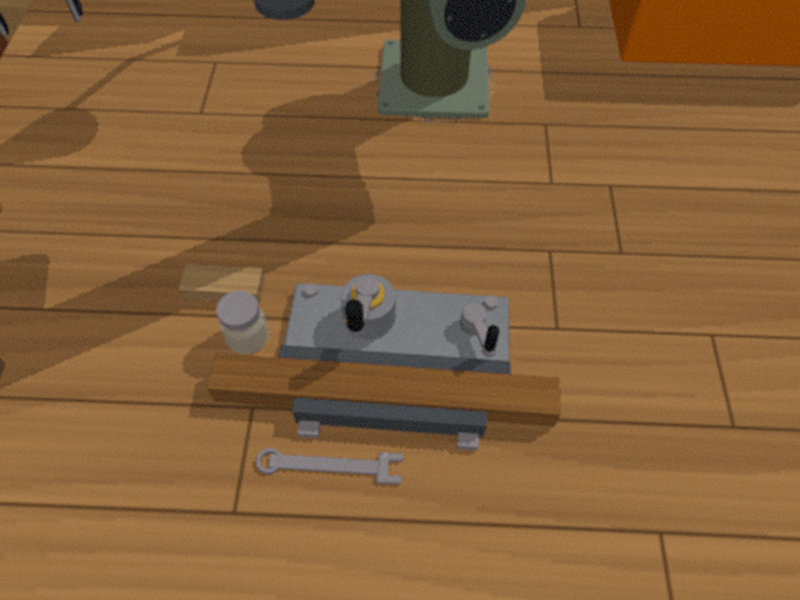

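View pics/a_side.png

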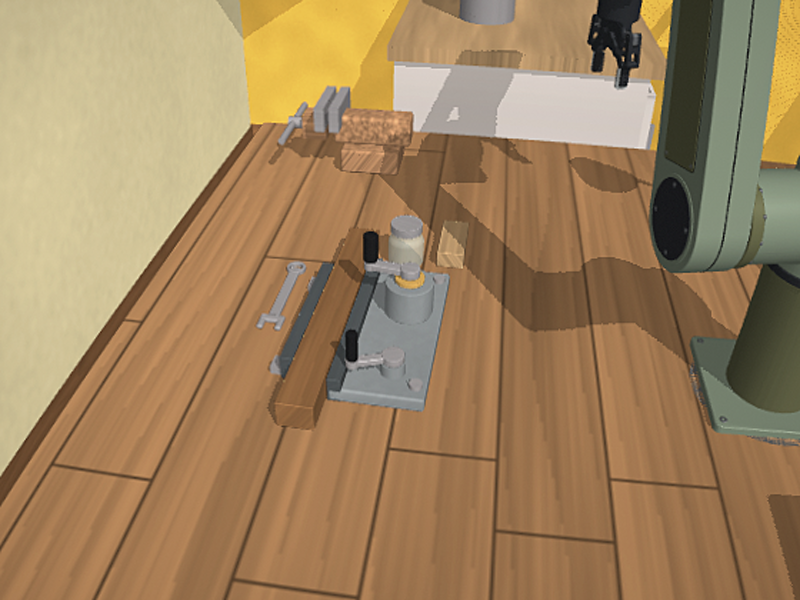

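```bash
cat > crop.py <<'E'
from h import *
a=load('a','scene')['img'][185:265,190:370]; b=load('a','side')['img'][150:290,220:325]
a=cv2.resize(a,None,fx=4.4,fy=4.4,interpolation=cv2.INTER_CUBIC);cv2.imwrite('pics/c1.png',a[:,:,::-1])
b=cv2.resize(b,None,fx=4.2,fy=4.2,interpolation=cv2.INTER_CUBIC);cv2.imwrite('pics/c2.png',b[:,:,::-1])
E
python3 crop.py
```

```text
(no output)
```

View pics/c1.png

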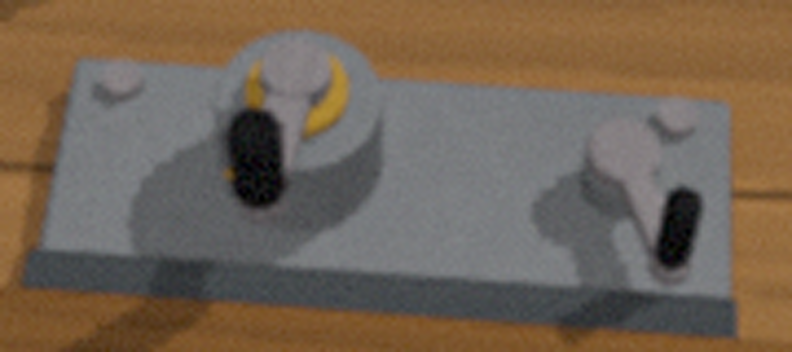

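View pics/c2.png

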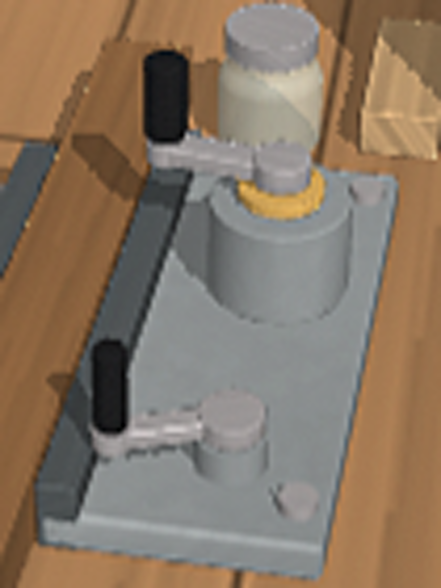

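```bash
cat > m.py <<'E'
from h import *
cs=[load('a','scene'),load('a','side')]
A=lambda x,y:((x+.5)/4.4-.5+190,(y+.5)/4.4-.5+185)
B=lambda x,y:((x+.5)/4.2-.5+220,(y+.5)/4.2-.5+150)
T={}
for n,a,b in [('knob',(257,160),(166,97)),('hub',(297,65),(282,153)),('post',(678,228),(109,387)),('pivot',(623,143),(232,411))]:
    T[n]=tri(cs,[A(*a),B(*b)]);print(n,T[n].round(4))
d=T['pivot']-T['hub'];print('len',np.hypot(*d[:2]),'yaw',np.degrees(np.arctan2(-d[0],d[1])))
for p,q in [('hub','knob'),('pivot','post')]:
    e=T[q]-T[p];print(q,np.hypot(*e[:2]),np.degrees(np.arctan2(e[1],e[0])))
for p,z,uv in [('spanner',0.003,(330,465)),('jar',.04,(242,325)),('off',.014,(222,280))]:
    print(p,atz(cs[0],((uv[0]+.5)*.7-.5,(uv[1]+.5)*.7-.5),z).round(3))
E
python3 m.py
```

```text
knob [ 0.58   -0.0884  0.1214]
hub [ 0.5212 -0.0778  0.1014]
post [0.5776 0.08   0.0761]
pivot [0.5247 0.061  0.0539]
len 0.13882486674894295 yaw -1.4416209139977731
knob 0.05978260297119656 -10.239753832561483
post 0.05621701426326376 19.776688588063394
spanner [ 0.723 -0.114  0.003]
jar [ 0.551 -0.244  0.04 ]
off [ 0.463 -0.293  0.014]
```

The scene crop puts the knob middle at (257,160), the hub at (297,65), the lock post at (678,228) and its pivot at (623,143). All four triangulate consistently: crank radius 60 mm, hub to pivot 139 mm, vice yaw about -1.4°. Moving now.

Emit:
drive_tool([
  {"claw": -1, "slide": [1, -0.5, 0], "roll": 0.1222},
  {"claw": -1, "slide": [1, -0.5, 0], "roll": 0.1222},
  {"claw": -1, "slide": [1, -0.5, 0], "roll": 0.1222},
  {"claw": -1, "slide": [1, -0.5, 0], "roll": 0.1222},
  {"claw": -1, "slide": [1, -0.5, 0], "roll": 0.1222},
  {"claw": -1, "slide": [1, -0.5, 0], "roll": 0.1222},
])

```text
clock: 0.85
eef_pos: [0.3629, -0.3658, 0.231]
ee_rot: [180.0, 0.0, 0.0]
wrist_force: [-0.3, 0.1, -0.1]
grip_width: 0.0852
gripper_force: 0.0
```

Emit:
drive_tool([
  {"claw": -1, "slide": [0.8, -1, 0], "roll": 0},
  {"claw": -1, "slide": [0.8, -1, 0], "roll": 0},
  {"claw": -1, "slide": [0.8, -1, 0], "roll": 0},
  {"claw": -1, "slide": [0.8, -1, 0], "roll": 0},
  {"claw": -1, "slide": [0.8, -1, 0], "roll": 0},
  {"claw": -1, "slide": [0.8, -1, 0], "roll": 0},
])

```text
clock: 1.6
eef_pos: [0.523, -0.1667, 0.2309]
ee_rot: [180.0, 0.1, -0.0]
wrist_force: [0.0, -0.0, -1.4]
grip_width: 0.0852
gripper_force: 0.0
```

Emit:
drive_tool([
  {"claw": -1, "slide": [0.285, -0.39, 0], "roll": 0},
  {"claw": -1, "slide": [0.285, -0.39, 0], "roll": 0},
  {"claw": -1, "slide": [0.285, -0.39, 0.3], "roll": 0},
  {"claw": -1, "slide": [0.285, -0.39, 0.3], "roll": 0},
  {"claw": -1, "slide": [0.285, -0.39, 0.3], "roll": 0},
])

```text
clock: 2.22
eef_pos: [0.5803, -0.0896, 0.1723]
ee_rot: [180.0, -0.0, -0.2]
wrist_force: [0.3, 0.1, 0.5]
grip_width: 0.0854
gripper_force: 0.0
```

```bash
python3 -c "
from h import *
s=snap(['wrist','scene','side'],'b');print(monitor.get_state())
print(proj(s['wrist'],[[.58,-.0884,.143],[.5212,-.0778,.099]])*800/560)"
```

```text
{'clock': 2.375, 'q': array([-1.71306270e+01,  1.62148443e+01,  8.99514401e+01, -5.78787202e-03,
        7.35567007e+01,  7.29697316e+01]), 'joint_vel': array([ 0.59034543, -0.04778024,  0.19420202,  0.12554807, -0.13913134,
        0.0889873 ]), 'effort': array([-8.02431442e-02, -3.96797740e+01, -2.74479389e+01, -5.61761961e-03,
        5.14608430e-03, -1.27534367e-03]), 'eef_pos': array([ 0.58177794, -0.08914904,  0.17412373]), 'ee_rot': array([ 1.79913553e+02, -2.63239609e-01, -9.85350576e-02]), 'wrist_force': array([0.93778661, 0.28913263, 0.23597179]), 'torque': array([-0.02258326,  0.03579445, -0.01964416]), 'gripper_force': 0.0, 'grip_width': 0.0854057789224338}
[[398.75914015 339.0453834 ]
 [379.72760137 412.9764575 ]]
```

View pics/b_wrist.png

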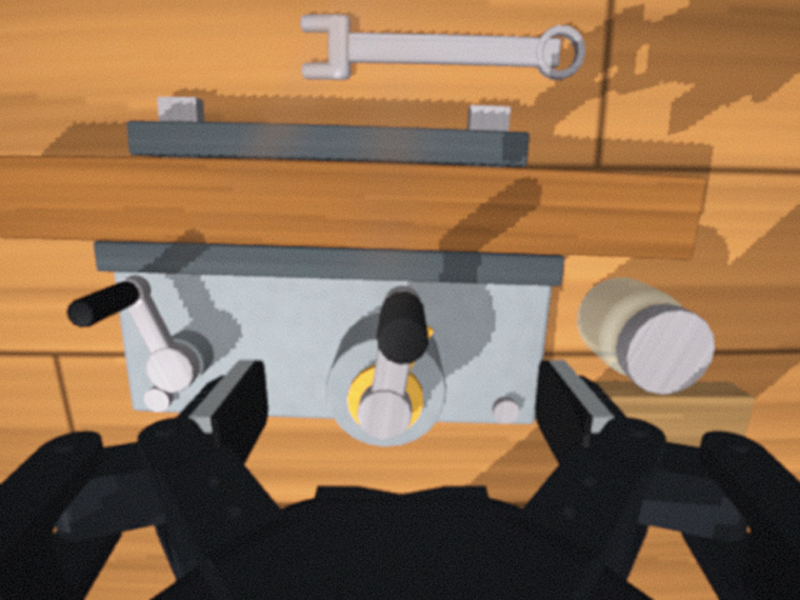

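The wrist view shows the knob top at (402,340), where I predicted (399,339). The pointer tip is just clockwise of it, at (430,331). Next I lower and grip.

Emit:
drive_tool([
  {"claw": -1, "slide": [0, 0, 0.16], "roll": 0},
  {"claw": -1, "slide": [0, 0, 0.32], "roll": 0},
  {"claw": -1, "slide": [0, 0, 0.32], "roll": 0},
  {"claw": 1, "slide": [0, 0, 0.32], "roll": 0},
  {"claw": 1, "slide": [0, 0, 0.32], "roll": 0},
  {"claw": 1, "slide": [0, 0, 0.32], "roll": 0},
  {"claw": 1, "slide": [0, 0, 0.32], "roll": 0},
  {"claw": 1, "slide": [0, 0, 0.32], "roll": 0},
  {"claw": 1, "slide": [0, 0, 0.32], "roll": 0},
])

```text
clock: 3.5
eef_pos: [0.5812, -0.0879, 0.1084]
ee_rot: [180.0, -0.1, -0.0]
wrist_force: [-1.8, 1.0, 6.5]
grip_width: 0.0206
gripper_force: 58.5
```

Emit:
drive_tool([
  {"claw": 1, "slide": [0.015, 0, 0], "roll": 0},
  {"claw": 1, "slide": [0.015, 0, 0], "roll": 0},
  {"claw": 1, "slide": [0.015, 0, 0], "roll": 0},
  {"claw": 1, "slide": [0.015, 0, 0], "roll": 0},
])

```text
clock: 4.0
eef_pos: [0.5818, -0.0875, 0.1081]
ee_rot: [-180.0, 0.2, 0.0]
wrist_force: [-5.2, -0.2, 10.0]
grip_width: 0.0209
gripper_force: 58.7
```

Arm compliance is about 1.2 N/mm, so 10 mm steps are safe even if one lands on the stop. Next I work out the circle waypoints.

```bash
python3 - <<'E'
import numpy as np
C=np.array([.5205,-.0778]);P=lambda t:C+.06*np.array([np.cos(np.radians(t)),np.sin(np.radians(t))])
f=lambda a,b:((a-b)/.2*[1,-1]).round(3).tolist()
cmd=np.array([.5829,-.0874])
print([f(P(t),cmd) for t in range(-20,-81,-10)])
for t in range(-80,-371,-10): print(t-10,f(P(t-10),P(t)))
E
```

```text
[[-0.03, 0.055], [-0.052, 0.102], [-0.082, 0.145], [-0.119, 0.182], [-0.162, 0.212], [-0.209, 0.234], [-0.26, 0.247]]
-90 [-0.052, 0.005]
-100 [-0.052, -0.005]
-110 [-0.051, -0.014]
-120 [-0.047, -0.022]
-130 [-0.043, -0.03]
-140 [-0.037, -0.037]
-150 [-0.03, -0.043]
-160 [-0.022, -0.047]
-170 [-0.014, -0.051]
-180 [-0.005, -0.052]
-190 [0.005, -0.052]
-200 [0.014, -0.051]
-210 [0.022, -0.047]
-220 [0.03, -0.043]
-230 [0.037, -0.037]
-240 [0.043, -0.03]
-250 [0.047, -0.022]
-260 [0.051, -0.014]
-270 [0.052, -0.005]
-280 [0.052, 0.005]
-290 [0.051, 0.014]
-300 [0.047, 0.022]
-310 [0.043, 0.03]
-320 [0.037, 0.037]
-330 [0.03, 0.043]
-340 [0.022, 0.047]
-350 [0.014, 0.051]
-360 [0.005, 0.052]
-370 [-0.005, 0.052]
-380 [-0.014, 0.051]
```

Emit:
drive_tool([
  {"claw": 1, "slide": [-0.03, 0.055, 0], "roll": 0},
  {"claw": 1, "slide": [-0.052, 0.102, 0], "roll": 0},
  {"claw": 1, "slide": [-0.082, 0.145, 0], "roll": 0},
  {"claw": 1, "slide": [-0.119, 0.182, 0], "roll": 0},
  {"claw": 1, "slide": [-0.162, 0.212, 0], "roll": 0},
  {"claw": 1, "slide": [-0.209, 0.234, 0], "roll": 0},
  {"claw": 1, "slide": [-0.26, 0.247, 0], "roll": 0},
  {"claw": 1, "slide": [-0.26, 0.247, 0], "roll": 0},
  {"claw": 1, "slide": [-0.26, 0.247, 0], "roll": 0},
])

```text
clock: 5.12
eef_pos: [0.5314, -0.1393, 0.1084]
ee_rot: [179.8, -0.0, -0.0]
wrist_force: [-0.2, -4.5, 8.1]
grip_width: 0.0204
gripper_force: 58.7
```

Emit:
drive_tool([
  {"claw": 1, "slide": [-0.026, 0.006, 0], "roll": 0},
  {"claw": 1, "slide": [-0.052, 0.009, 0], "roll": 0},
  {"claw": 1, "slide": [-0.078, 0.009, 0], "roll": 0},
  {"claw": 1, "slide": [-0.104, 0.005, 0], "roll": 0},
  {"claw": 1, "slide": [-0.104, 0.005, 0], "roll": 0},
])

```text
clock: 5.75
eef_pos: [0.5107, -0.1393, 0.1084]
ee_rot: [179.9, -0.1, -0.0]
wrist_force: [0.3, -2.9, 7.1]
grip_width: 0.0206
gripper_force: 58.7
```

Emit:
drive_tool([
  {"claw": 1, "slide": [-0.026, -0.005, 0], "roll": 0},
  {"claw": 1, "slide": [-0.051, -0.014, 0], "roll": 0},
  {"claw": 1, "slide": [-0.051, -0.014, 0], "roll": 0},
])

```text
clock: 6.12
eef_pos: [0.5004, -0.1364, 0.1084]
ee_rot: [179.9, -0.1, -0.0]
wrist_force: [-0.0, -2.8, 8.2]
grip_width: 0.0204
gripper_force: 58.7
```

Emit:
drive_tool([
  {"claw": 1, "slide": [-0.024, -0.01, 0], "roll": 0},
  {"claw": 1, "slide": [-0.047, -0.022, 0], "roll": 0},
  {"claw": 1, "slide": [-0.047, -0.022, 0], "roll": 0},
])

```text
clock: 6.5
eef_pos: [0.4909, -0.132, 0.1084]
ee_rot: [179.9, -0.0, -0.0]
wrist_force: [-1.2, -2.2, 8.6]
grip_width: 0.0206
gripper_force: 58.7
```

Emit:
drive_tool([
  {"claw": 1, "slide": [-0.022, -0.014, 0], "roll": 0},
  {"claw": 1, "slide": [-0.043, -0.03, 0], "roll": 0},
  {"claw": 1, "slide": [-0.043, -0.03, 0], "roll": 0},
])

```text
clock: 6.88
eef_pos: [0.4824, -0.1258, 0.1084]
ee_rot: [179.9, -0.0, -0.0]
wrist_force: [0.1, -1.0, 9.6]
grip_width: 0.0203
gripper_force: 58.7
```

Emit:
drive_tool([
  {"claw": 1, "slide": [-0.019, -0.018, 0], "roll": 0},
  {"claw": 1, "slide": [-0.037, -0.037, 0], "roll": 0},
  {"claw": 1, "slide": [-0.037, -0.037, 0], "roll": 0},
])

```text
clock: 7.25
eef_pos: [0.4749, -0.1183, 0.1083]
ee_rot: [179.9, -0.0, -0.0]
wrist_force: [0.7, -1.9, 10.1]
grip_width: 0.0207
gripper_force: 58.7
```

Emit:
drive_tool([
  {"claw": 1, "slide": [-0.016, -0.021, 0], "roll": 0},
  {"claw": 1, "slide": [-0.03, -0.043, 0], "roll": 0},
  {"claw": 1, "slide": [-0.03, -0.043, 0], "roll": 0},
])

```text
clock: 7.62
eef_pos: [0.469, -0.1096, 0.1083]
ee_rot: [179.9, -0.0, 0.0]
wrist_force: [0.1, -0.4, 9.6]
grip_width: 0.0205
gripper_force: 58.7
```

Emit:
drive_tool([
  {"claw": 1, "slide": [-0.012, -0.023, 0], "roll": 0},
  {"claw": 1, "slide": [-0.022, -0.047, 0], "roll": 0},
  {"claw": 1, "slide": [-0.022, -0.047, 0], "roll": 0},
])

```text
clock: 8.0
eef_pos: [0.4647, -0.1002, 0.1083]
ee_rot: [179.9, -0.0, -0.0]
wrist_force: [0.1, -1.2, 8.9]
grip_width: 0.0205
gripper_force: 58.7
```

Emit:
drive_tool([
  {"claw": 1, "slide": [-0.008, -0.025, 0], "roll": 0},
  {"claw": 1, "slide": [-0.014, -0.051, 0], "roll": 0},
  {"claw": 1, "slide": [-0.014, -0.051, 0], "roll": 0},
])

```text
clock: 8.38
eef_pos: [0.4621, -0.0899, 0.1083]
ee_rot: [179.9, -0.1, 0.0]
wrist_force: [1.0, -2.3, 8.6]
grip_width: 0.0206
gripper_force: 58.7
```

Emit:
drive_tool([
  {"claw": 1, "slide": [-0.003, -0.026, 0], "roll": 0},
  {"claw": 1, "slide": [-0.005, -0.052, 0], "roll": 0},
  {"claw": 1, "slide": [-0.005, -0.052, 0], "roll": 0},
])

```text
clock: 8.75
eef_pos: [0.4613, -0.0796, 0.1083]
ee_rot: [179.9, -0.1, 0.0]
wrist_force: [0.5, -1.6, 8.1]
grip_width: 0.02
gripper_force: 58.7
```

Emit:
drive_tool([
  {"claw": 1, "slide": [0.002, -0.026, 0], "roll": 0},
  {"claw": 1, "slide": [0.005, -0.052, 0], "roll": 0},
  {"claw": 1, "slide": [0.005, -0.052, 0], "roll": 0},
])

```text
clock: 9.12
eef_pos: [0.4623, -0.0692, 0.1083]
ee_rot: [179.9, -0.1, 0.0]
wrist_force: [0.2, -1.5, 8.5]
grip_width: 0.0207
gripper_force: 58.7
```

Emit:
drive_tool([
  {"claw": 1, "slide": [0.006, -0.026, 0], "roll": 0},
  {"claw": 1, "slide": [0.014, -0.051, 0], "roll": 0},
  {"claw": 1, "slide": [0.014, -0.051, 0], "roll": 0},
])

```text
clock: 9.5
eef_pos: [0.4651, -0.0591, 0.1083]
ee_rot: [179.9, -0.1, 0.0]
wrist_force: [0.3, -1.8, 8.6]
grip_width: 0.0206
gripper_force: 58.7
```

Emit:
drive_tool([
  {"claw": 1, "slide": [0.01, -0.024, 0], "roll": 0},
  {"claw": 1, "slide": [0.022, -0.047, 0], "roll": 0},
  {"claw": 1, "slide": [0.022, -0.047, 0], "roll": 0},
])

```text
clock: 9.88
eef_pos: [0.4695, -0.0498, 0.1083]
ee_rot: [179.9, -0.1, 0.0]
wrist_force: [0.7, -0.8, 8.3]
grip_width: 0.0208
gripper_force: 58.8
```

Emit:
drive_tool([
  {"claw": 1, "slide": [0.014, -0.022, 0], "roll": 0},
  {"claw": 1, "slide": [0.03, -0.043, 0], "roll": 0},
  {"claw": 1, "slide": [0.03, -0.043, 0], "roll": 0},
])

```text
clock: 10.25
eef_pos: [0.4755, -0.0413, 0.1083]
ee_rot: [179.9, -0.1, 0.0]
wrist_force: [0.7, -1.9, 8.0]
grip_width: 0.0203
gripper_force: 58.8
```

Emit:
drive_tool([
  {"claw": 1, "slide": [0.018, -0.019, 0], "roll": 0},
  {"claw": 1, "slide": [0.037, -0.037, 0], "roll": 0},
  {"claw": 1, "slide": [0.037, -0.037, 0], "roll": 0},
])

```text
clock: 10.62
eef_pos: [0.4829, -0.034, 0.1083]
ee_rot: [179.9, -0.1, 0.0]
wrist_force: [0.9, -2.4, 8.7]
grip_width: 0.0206
gripper_force: 58.8
```

Emit:
drive_tool([
  {"claw": 1, "slide": [0.022, -0.016, 0], "roll": 0},
  {"claw": 1, "slide": [0.043, -0.03, 0], "roll": 0},
  {"claw": 1, "slide": [0.043, -0.03, 0], "roll": 0},
])

```text
clock: 11.0
eef_pos: [0.4914, -0.028, 0.1083]
ee_rot: [179.9, -0.0, 0.0]
wrist_force: [0.9, -2.0, 8.9]
grip_width: 0.0208
gripper_force: 58.9
```

Emit:
drive_tool([
  {"claw": 1, "slide": [0.024, -0.012, 0], "roll": 0},
  {"claw": 1, "slide": [0.047, -0.022, 0], "roll": 0},
  {"claw": 1, "slide": [0.047, -0.022, 0], "roll": 0},
])

```text
clock: 11.38
eef_pos: [0.5006, -0.0237, 0.1083]
ee_rot: [179.9, -0.0, 0.0]
wrist_force: [-0.4, -2.4, 9.2]
grip_width: 0.0204
gripper_force: 58.9
```

Emit:
drive_tool([
  {"claw": 1, "slide": [0.026, -0.008, 0], "roll": 0},
  {"claw": 1, "slide": [0.051, -0.014, 0], "roll": 0},
  {"claw": 1, "slide": [0.051, -0.014, 0], "roll": 0},
])

```text
clock: 11.75
eef_pos: [0.5107, -0.0209, 0.1083]
ee_rot: [179.9, 0.0, 0.0]
wrist_force: [-0.7, -1.8, 9.1]
grip_width: 0.0203
gripper_force: 59.0
```

Emit:
drive_tool([
  {"claw": 1, "slide": [0.026, -0.003, 0], "roll": 0},
  {"claw": 1, "slide": [0.052, -0.005, 0], "roll": 0},
  {"claw": 1, "slide": [0.052, -0.005, 0], "roll": 0},
])

```text
clock: 12.12
eef_pos: [0.5209, -0.0199, 0.1083]
ee_rot: [179.9, 0.0, 0.0]
wrist_force: [-0.6, -2.4, 10.4]
grip_width: 0.0206
gripper_force: 59.1
```

Emit:
drive_tool([
  {"claw": 1, "slide": [0.026, 0.002, 0], "roll": 0},
  {"claw": 1, "slide": [0.052, 0.005, 0], "roll": 0},
  {"claw": 1, "slide": [0.052, 0.005, 0], "roll": 0},
])

```text
clock: 12.5
eef_pos: [0.527, -0.02, 0.108]
ee_rot: [180.0, 0.6, 0.0]
wrist_force: [-12.7, -0.7, 19.3]
grip_width: 0.0202
gripper_force: 60.1
```

Emit:
drive_tool([
  {"claw": 1, "slide": [0, 0, 0], "roll": 0},
  {"claw": 1, "slide": [0, 0, 0], "roll": 0},
])

```text
clock: 12.75
eef_pos: [0.527, -0.02, 0.108]
ee_rot: [180.0, 0.6, 0.0]
wrist_force: [-12.2, 0.2, 18.3]
grip_width: 0.0206
gripper_force: 60.1
```

```bash
python3 - <<'E'
import numpy as np
C=np.array([.5210,-.0794]);P=lambda t:C+.06*np.array([np.cos(np.radians(t)),np.sin(np.radians(t))])
cmd=np.array([.5309,-.0187])
print([((P(t)-cmd)/.2*[1,-1]).round(3).tolist() for t in (85,95,107,119,131,143,155,167,175)])
E
```

```text
[[-0.023, 0.005], [-0.076, 0.005], [-0.137, 0.017], [-0.195, 0.041], [-0.246, 0.077], [-0.289, 0.123], [-0.321, 0.177], [-0.342, 0.236], [-0.348, 0.277]]
```

The crank is seated at about 12 N and stays there. I back it off 90°.

Emit:
drive_tool([
  {"claw": 1, "slide": [-0.023, 0.005, 0], "roll": 0},
  {"claw": 1, "slide": [-0.076, 0.005, 0], "roll": 0},
  {"claw": 1, "slide": [-0.137, 0.017, 0], "roll": 0},
  {"claw": 1, "slide": [-0.195, 0.041, 0], "roll": 0},
  {"claw": 1, "slide": [-0.246, 0.077, 0], "roll": 0},
  {"claw": 1, "slide": [-0.289, 0.123, 0], "roll": 0},
  {"claw": 1, "slide": [-0.321, 0.177, 0], "roll": 0},
  {"claw": 1, "slide": [-0.342, 0.236, 0], "roll": 0},
  {"claw": 1, "slide": [-0.348, 0.277, 0], "roll": 0},
  {"claw": 1, "slide": [-0.348, 0.277, 0], "roll": 0},
])

```text
clock: 14.0
eef_pos: [0.4614, -0.0761, 0.1083]
ee_rot: [179.9, 0.0, -0.1]
wrist_force: [-1.7, 0.4, 9.6]
grip_width: 0.0208
gripper_force: 59.1
```

Emit:
drive_tool([
  {"claw": 1, "slide": [0, 0, 0], "roll": 0},
  {"claw": 1, "slide": [0, 0, 0], "roll": 0},
])

```text
clock: 14.25
eef_pos: [0.4615, -0.0757, 0.1083]
ee_rot: [179.9, 0.0, -0.0]
wrist_force: [-1.1, -1.1, 10.6]
grip_width: 0.0206
gripper_force: 59.1
```

Emit:
drive_tool([
  {"claw": -1, "slide": [0, 0, 0], "roll": 0},
  {"claw": -1, "slide": [0, 0, 0], "roll": 0},
  {"claw": -1, "slide": [0, 0, 0], "roll": 0},
  {"claw": -1, "slide": [0, 0, 0], "roll": 0},
  {"claw": -1, "slide": [0, 0, -0.4], "roll": 0},
  {"claw": -1, "slide": [0, 0, -0.4], "roll": 0},
  {"claw": -1, "slide": [0.58, -0.77, -0.4], "roll": 0},
  {"claw": -1, "slide": [0.58, -0.77, -0.4], "roll": 0},
  {"claw": -1, "slide": [0.58, -0.77, -0.4], "roll": 0},
  {"claw": -1, "slide": [0.58, -0.77, -0.4], "roll": 0},
])

```text
clock: 15.5
eef_pos: [0.5792, 0.0823, 0.1867]
ee_rot: [-180.0, -0.0, 0.3]
wrist_force: [0.4, -0.8, -0.5]
grip_width: 0.0855
gripper_force: 0.0
```

```bash
python3 -c "
from h import *
s=snap(['wrist'],'d');print(monitor.get_state()['eef_pos'])
print(proj(s['wrist'],[[.5776,.08,.097],[.5776,.08,.052],[.5247,.061,.054],[.4615,-.0757,.143],[.5213,-.0796,.099],[.5213+.05*np.cos(1.478),-.0796+.05*np.sin(1.478),.0795]])*800/560)"
```

```text
[0.57833817 0.0810409  0.18658542]
[[405.79181663 301.30518984]
 [405.05592539 281.83762998]
 [433.29087261 360.65380252]
 [700.76367528 538.52537878]
 [680.85139232 396.9254865 ]
 [584.71346335 375.60208655]]
```

View pics/d_wrist.png

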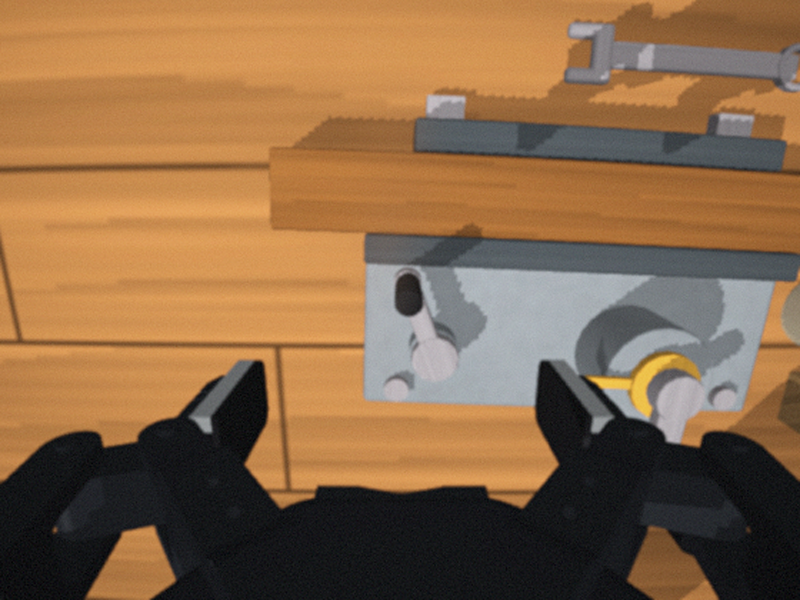

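The post top is at (408,302), where I predicted (406,301). The pointer points along +y with its tip at (587,381), and the crank stands about 90° back from it. I go down on the post and grip it.

Emit:
drive_tool([
  {"claw": -1, "slide": [0, 0, 0.3], "roll": 0},
  {"claw": -1, "slide": [0, 0, 0.45], "roll": 0},
  {"claw": -1, "slide": [0, 0, 0.615], "roll": 0},
  {"claw": -1, "slide": [0, 0, 0.615], "roll": 0},
  {"claw": 1, "slide": [0, 0, 0.615], "roll": 0},
  {"claw": 1, "slide": [0, 0, 0.615], "roll": 0},
  {"claw": 1, "slide": [0, 0, 0.615], "roll": 0},
  {"claw": 1, "slide": [0, 0, 0.615], "roll": 0},
  {"claw": 1, "slide": [0, 0, 0.615], "roll": 0},
  {"claw": 1, "slide": [0, 0, 0.615], "roll": 0},
])

```text
clock: 16.8
eef_pos: [0.5783, 0.079, 0.0654]
ee_rot: [180.0, -0.1, 0.0]
wrist_force: [-1.1, -0.4, 5.4]
grip_width: 0.014
gripper_force: 58.4
```

```bash
python3 - <<'E'
import numpy as np
C=np.array([.5248,.0605]);P=lambda t:C+.055*np.array([np.cos(np.radians(t)),np.sin(np.radians(t))])
cmd=np.array([.5773,.0799])
for t in (29,38,47,56,65,74,83,90): print(((P(t)-cmd)/.2*[1,-1]).round(3).tolist(), round(-(t-20)/180,3))
E
```

```text
[-0.022, -0.036] -0.05
[-0.046, -0.072] -0.1
[-0.075, -0.104] -0.15
[-0.109, -0.131] -0.2
[-0.146, -0.152] -0.25
[-0.187, -0.167] -0.3
[-0.229, -0.176] -0.35
[-0.262, -0.178] -0.389
```

Emit:
drive_tool([
  {"claw": 1, "slide": [-0.022, -0.036, 0], "roll": -0.05},
  {"claw": 1, "slide": [-0.046, -0.072, 0], "roll": -0.1},
  {"claw": 1, "slide": [-0.075, -0.104, 0], "roll": -0.15},
  {"claw": 1, "slide": [-0.109, -0.131, 0], "roll": -0.2},
  {"claw": 1, "slide": [-0.146, -0.152, 0], "roll": -0.25},
  {"claw": 1, "slide": [-0.187, -0.167, 0], "roll": -0.3},
  {"claw": 1, "slide": [-0.229, -0.176, 0], "roll": -0.35},
  {"claw": 1, "slide": [-0.262, -0.178, 0], "roll": -0.389},
  {"claw": 1, "slide": [-0.262, -0.178, 0], "roll": -0.389},
  {"claw": 1, "slide": [-0.262, -0.178, 0], "roll": -0.389},
])

```text
clock: 18.05
eef_pos: [0.5285, 0.1157, 0.0655]
ee_rot: [179.6, -0.2, 70.0]
wrist_force: [6.2, 3.2, -0.5]
grip_width: 0.014
gripper_force: 59.5
```

Emit:
drive_tool([
  {"claw": -1, "slide": [0, 0, 0], "roll": 0},
  {"claw": -1, "slide": [0, 0, 0], "roll": 0},
  {"claw": -1, "slide": [0, 0, 0], "roll": 0},
  {"claw": -1, "slide": [0, 0, 0], "roll": 0},
  {"claw": -1, "slide": [0, 0, -0.3], "roll": 0},
  {"claw": -1, "slide": [0, 0, -0.8], "roll": 0},
  {"claw": -1, "slide": [0, 0, -0.8], "roll": 0},
  {"claw": -1, "slide": [0, 0, -0.8], "roll": 0},
  {"claw": -1, "slide": [0, 0, -0.8], "roll": 0},
])

```text
clock: 19.18
eef_pos: [0.5246, 0.1145, 0.2234]
ee_rot: [-179.9, 0.0, 70.0]
wrist_force: [0.5, -0.4, -0.4]
grip_width: 0.0853
gripper_force: 0.0
```

```bash
python3 -c "
from h import *
s=snap(['scene','side'],'e');print(monitor.get_state()['eef_pos'],monitor.get_state()['wrist_force'])
b=s['side']['img'][150:290,190:340];cv2.imwrite('pics/e2.png',cv2.resize(b,None,fx=4.2,fy=4.2,interpolation=cv2.INTER_CUBIC)[:,:,::-1])"
```

```text
[0.52392082 0.1145008  0.22210791] [ 0.08607295  1.16674393 -0.34013257]
```

View pics/e2.png

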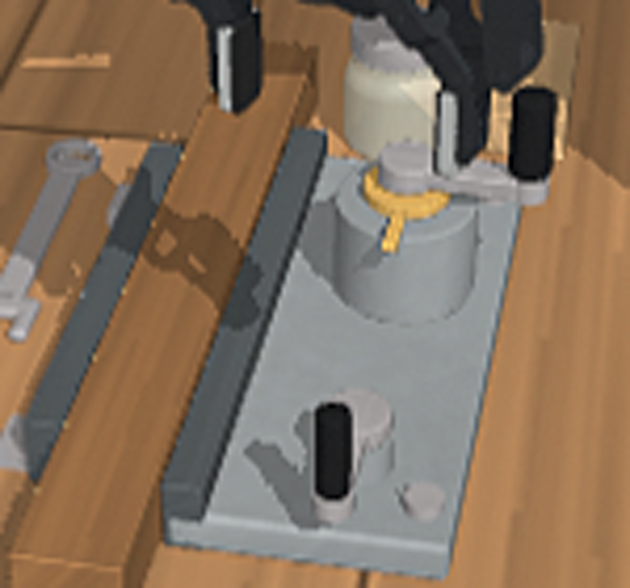

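The side view shows the pointer toward +y with its tip at (390,248) and the crank knob about 90° back at (533,135). The lock post at (333,450) lies along +y, fully across. The gripper is up and clear, so I hand in.

```bash
python3 -c "
from bench import ticket
print(ticket.finish_job())"
```

```text
the job is handed in; nothing more can be done
None
```

The job is handed in, with no verdict shown: I seated the screw at about 12 N, backed the crank off by about 91°, and swung the lock lever fully across (about 1.28 of 1.3 rad), leaving the gripper open and clear with nothing else touched.

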